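# Put the stray reels and bead boxes away and snap the case shut

### The arm

A 6-joint arm with a two-finger parallel gripper is mounted at the origin on the work surface. World frame = base frame: x ahead of the robot, y to its left, z up, the work surface at z = 0. Lengths are in m, angles in rad, forces in N, time in s.
With the tool pointing down it reaches from about 0.3 to 0.875 m from the base axis. Payload 6.4 kg.
Tool frame: the origin (TCP) lies midway between the tips of the shut fingers; the grasp point (between the pads) lies 19 mm behind it; z points along the fingers, y is the line along which they close (so a half turn about z gives the same grasp; the last joint's range is limited). The gripper opens to 85 mm and grips with 20 to 120 N. Pads are 22 mm wide; open, the fingers measure 114 mm over their backs; the gripper's body (76 mm by 85 mm) begins 54 mm behind the grasp point. The pads swing forward as they close: fully open they stand 13 mm farther back than shut.
Start: joints at [-0.206, 0.181, 1.607, -0, 1.354, -0.206], TCP at [0.575, 0, 0.203] pointing down, gripper open.
Joint ranges: [-2.99, 2.99], [-0.89, 2.07], [0.3, 2.58], [-1.14, 4.28], [0, 2.63], [-3.12, 3.12]. Speed limits (rad/s): [2.57, 2.57, 3.01, 3.14, 3.14, 3.14].

### API

Orientations are given as a unit quaternion [w, x, y, z].
In Python, from bench import status, camera, ctrl gives the robot as it stands. The module is installed in compiled form; this text tells all that it offers.
- The arm moves only by the shell command python3 -m handwheel 'ROWS'. ROWS is JSON, a list that holds one entry, the list of rows, each a list of 7 numbers: the opening, from -1 (shut) to 1 (fully open), then the shift along the tool's x, y, z in cm, then the turn, a rotation vector about the tool's x, y, z in degrees. A call has 1 to 10 rows; each row is the pose to reach, as a shift and turn from the pose commanded when the call began, along the tool's axes at that moment; what a row does not reach only later rows make up. A row lasts 1/8 s, in which the tool goes at most 62.5 mm and 10.7 degrees, less where a joint would pass 70% of its speed; a pose out of reach is approached as far as the arm can. A call with a gripper value outside its range is refused whole. The fingers move at their own pace and stop on an object; the grip force is fixed at half the most. Time passes only in rows, so rows that repeat a pose let the fingers close. It gives the time, the measured TCP pose, the force, the opening and the grip force at its end, in the units of the state.
- status.get_obs(): the state, without advancing time (a new reading comes with each control period).
- camera(name): name is "scene" or "side" or "wrist"; returns a dict with "frame" (400x640x3 uint8, blue, green, red), "depth" (400x640 float32, m along the optical axis (not along the pixel's ray), 0 where there is no reading), "fx", "fy", "cx", "cy" (pixels), "extrinsics" (4x4, takes a point from camera to world coordinates); the wrist camera has in their place "hand_eye" (4x4, takes a point from camera to tool coordinates, whose origin is the TCP and whose axes are the flange's). Camera axes: x right, y down, z forward; pixel columns grow to the right and rows downward; lengths in m; the calibration is good to about 2 mm. A picture is of the moment at which its call begins: read the wrist's pose just before it.
- ctrl.hand_in(): hands the job in; it is judged then, once.
The state is a dict: "time_s": time; "q": joint angles; "dq": joint speeds; "joint_efforts": joint torques, N m; "eef_pos": TCP position; "eef_rot": TCP orientation; "wrist_force": force on the tool from outside, world axes, zero at the start; "torque": the same for the moment, N m; "opening": opening from 0.0 (shut) to 1.0 (fully open); "grasp_force": force on a finger pad.
Only numpy, scipy, OpenCV 4.12 (cv2) and the standard library are available. Lean on these libraries where they do the work, as an engineer would, in place of code of your own. Each camera call takes 0.05 s, during which the arm holds its last target. There are 200 camera calls.

### The job

Lift the hood of the notions case right back until it rests on its stop, then put every stray thread reel and bead box from the table down inside the case, each in the well that already holds one of its kind. Then swing the hood down and press its front past the catch so that it is fully shut. Leave the kept reel and box in their wells, and do not push the tape measure or the shears about.

Things in the scene. Friction and masses are not known exactly. Their poses are not given: they have to be found in the camera images.
- case: notions case, fixed: a grey tray 164 (its x) by 272 mm (its y), walls 4 mm thick, 24 mm high, floor 5 mm thick; a divider along x, 4 mm wide, 24 mm high, makes two wells, 156 x 130 mm inside. Origin: centre of its underside, on the table. -x is its front, facing the robot; z up. A black spring catch stands before the middle of the front wall (41 mm out, 26 mm high)
- hood (a joint): angle of the case's white hood, hinged on the tray's far (+x) top edge: 0 fully shut, 1.9 open on its stop, leaning back. A stiff hinge holds it where it is left (3 N at the bar moves it). Starts ajar, 0.12 to 0.35. Going down it meets the catch at about 0.07; 10 to 15 N down on the front of its top snaps it to 0; opening again takes up to 10 N at the bar
- hood_bar (a point): middle of the hood's handle, a round steel bar of 10 mm diameter and 110 mm length, parallel to the case's y, 42 mm in front of the hood's front wall; with the hood shut it is 60 mm above the table and 215 mm in front of the hinge; it turns with the hood, so with the hood fully open it is its highest part
- hood_hinge (a point): point on the hood's hinge axis (which runs along the case's y), in the middle of the case's far top edge, 82 mm behind the case's origin, 24.5 mm above the table
- hood_press (a point): point on the outside of the hood's clear top, in the middle of its width, 20 mm back from the front edge. The hood overhangs the tray front by 9 mm; it is white with a clear top, 50 mm deep, walls 3 mm thick, its top 74 mm above the table when shut
- well_left (a point): centre of the floor of the left well (case +y side), 5 mm above the table
- well_right (a point): centre of the floor of the right well (case -y side), 5 mm above the table
- reel_kept_mid (a point): the reel already in the case, standing in the back outer corner of one well; thread reel, an upright plain cylinder 44 mm in diameter and 56 mm tall with wooden ends and grey thread, about 0.07 kg; point: its centre (28 mm above its underside); z is its axis
- box_kept_mid (a point): the bead box already in the case, standing in the back outer corner of the other well, long side along the case's x; clear bead box full of brass beads, with a snap lid that stays on and a white strip across its top; a rectangular block 60 mm (its x) by 34 mm (its y) by 48 mm tall (its z), about 0.11 kg; point: its centre (24 mm above its underside)
- reel1_mid (a point): stray thread reel, an upright plain cylinder 44 mm in diameter and 56 mm tall with wooden ends and grey thread, about 0.07 kg; point: its centre (28 mm above its underside); z is its axis; may be absent
- reel2_mid (a point): stray thread reel, an upright plain cylinder 44 mm in diameter and 56 mm tall with wooden ends and grey thread, about 0.07 kg; point: its centre (28 mm above its underside); z is its axis; may be absent
- reel3_mid (a point): stray thread reel, an upright plain cylinder 44 mm in diameter and 56 mm tall with wooden ends and grey thread, about 0.07 kg; point: its centre (28 mm above its underside); z is its axis; may be absent
- box1_mid (a point): stray clear bead box full of brass beads, with a snap lid that stays on and a white strip across its top; a rectangular block 60 mm (its x) by 34 mm (its y) by 48 mm tall (its z), about 0.11 kg; point: its centre (24 mm above its underside); may be absent
- box2_mid (a point): stray clear bead box full of brass beads, with a snap lid that stays on and a white strip across its top; a rectangular block 60 mm (its x) by 34 mm (its y) by 48 mm tall (its z), about 0.11 kg; point: its centre (24 mm above its underside); may be absent
- box3_mid (a point): stray clear bead box full of brass beads, with a snap lid that stays on and a white strip across its top; a rectangular block 60 mm (its x) by 34 mm (its y) by 48 mm tall (its z), about 0.11 kg; point: its centre (24 mm above its underside); may be absent
- tape_mid (a point): bystander: round steel tape-measure case, 60 mm in diameter, 26 mm tall, loose; point: its centre
- shears_mid (a point): bystander: pair of shears lying flat, about 200 mm long, 12 mm tall, loose; point: near its pivot
Things that resemble listed ones, but are neither listed nor needed, are in the scene too. What is shaped like the part that bears reel3_mid but green is not meant.

How it is judged:
On the way, in this order (a step that is already met when the one before it is completed fails the run):
1. the hood rests open on its stop (value of joint hood above 1.8 rad), for 0.2 s.
2. every stray reel and box lies in the well of its kind, hood still up (x of reel1_mid in the frame of case between -0.08 and 0.08 m and x of reel2_mid in the frame of case between -0.08 and 0.08 m and x of reel3_mid in the frame of case between -0.08 and 0.08 m and x of reel_kept_mid in the frame of case between -0.08 and 0.08 m and x of box1_mid in the frame of case between -0.08 and 0.08 m and x of box2_mid in the frame of case between -0.08 and 0.08 m and x of box3_mid in the frame of case between -0.08 and 0.08 m and x of box_kept_mid in the frame of case between -0.08 and 0.08 m and z of each of reel1_mid, reel2_mid, reel3_mid, reel_kept_mid, box1_mid, box2_mid, box3_mid, box_kept_mid in the frame of case below 0.045 m and ((y of reel1_mid in the frame of case between 0.012 and 0.134 m and y of reel2_mid in the frame of case between 0.012 and 0.134 m and y of reel3_mid in the frame of case between 0.012 and 0.134 m and y of reel_kept_mid in the frame of case between 0.012 and 0.134 m and y of box1_mid in the frame of case between -0.134 and -0.012 m and y of box2_mid in the frame of case between -0.134 and -0.012 m and y of box3_mid in the frame of case between -0.134 and -0.012 m and y of box_kept_mid in the frame of case between -0.134 and -0.012 m) or (y of reel1_mid in the frame of case between -0.134 and -0.012 m and y of reel2_mid in the frame of case between -0.134 and -0.012 m and y of reel3_mid in the frame of case between -0.134 and -0.012 m and y of reel_kept_mid in the frame of case between -0.134 and -0.012 m and y of box1_mid in the frame of case between 0.012 and 0.134 m and y of box2_mid in the frame of case between 0.012 and 0.134 m and y of box3_mid in the frame of case between 0.012 and 0.134 m and y of box_kept_mid in the frame of case between 0.012 and 0.134 m)) and value of joint hood above 0.6 rad), for 0.2 s.
3. the hood is pressed shut past its catch (value of joint hood below 0.025 rad), for 0.2 s.
At the end, for the whole second after the job is handed in: Every reel and bead box present lies on the floor of a well (centre less than 45 mm above the table, within the well's walls), all reels in the well of the kept reel and all boxes in the well of the kept box, and the hood is shut past its catch (joint below 0.025 rad) (x of reel1_mid in the frame of case between -0.08 and 0.08 m and x of reel2_mid in the frame of case between -0.08 and 0.08 m and x of reel3_mid in the frame of case between -0.08 and 0.08 m and x of reel_kept_mid in the frame of case between -0.08 and 0.08 m and x of box1_mid in the frame of case between -0.08 and 0.08 m and x of box2_mid in the frame of case between -0.08 and 0.08 m and x of box3_mid in the frame of case between -0.08 and 0.08 m and x of box_kept_mid in the frame of case between -0.08 and 0.08 m and z of each of reel1_mid, reel2_mid, reel3_mid, reel_kept_mid, box1_mid, box2_mid, box3_mid, box_kept_mid in the frame of case below 0.045 m and ((y of reel1_mid in the frame of case between 0.012 and 0.134 m and y of reel2_mid in the frame of case between 0.012 and 0.134 m and y of reel3_mid in the frame of case between 0.012 and 0.134 m and y of reel_kept_mid in the frame of case between 0.012 and 0.134 m and y of box1_mid in the frame of case between -0.134 and -0.012 m and y of box2_mid in the frame of case between -0.134 and -0.012 m and y of box3_mid in the frame of case between -0.134 and -0.012 m and y of box_kept_mid in the frame of case between -0.134 and -0.012 m) or (y of reel1_mid in the frame of case between -0.134 and -0.012 m and y of reel2_mid in the frame of case between -0.134 and -0.012 m and y of reel3_mid in the frame of case between -0.134 and -0.012 m and y of reel_kept_mid in the frame of case between -0.134 and -0.012 m and y of box1_mid in the frame of case between 0.012 and 0.134 m and y of box2_mid in the frame of case between 0.012 and 0.134 m and y of box3_mid in the frame of case between 0.012 and 0.134 m and y of box_kept_mid in the frame of case between 0.012 and 0.134 m)) and value of joint hood below 0.025 rad); the robot touches nothing.
It fails at once if tape measure or shears moved by more than 5 cm (distance of any of tape_mid, shears_mid from where it was at the start of the episode above 0.05 m).
Of reel1, reel2, reel3, box1, box2, box3 only 4 to 6 are there at a start; the rules pass over those that are not, and their reading is None.
At some moment in a run one of reel1, reel2, reel3, box1, box2, box3 may be knocked a few centimetres aside while the robot is not near it.
Once in a run the grip may slacken for a moment while it holds something.
It also fails if it takes over 210 s, if anything falls off the work surface, if the arm or the gripper's body presses on something with over 40 N, if the wrist force passes 120 N, or if a joint passes its speed limit or range.

## Working session

There is one attempt and no reset: what is moved stays moved. The work goes in short steps, Python scripts to look and compute and a shell command to move; the robot and the scene stay as the last step left them, time stands still between calls to the robot, and variables do not carry over. Pictures are saved under pics/ and viewed, at most 14 in all, crops included, and the job is handed in when it is done.

```bash
mkdir -p pics; cat > h.py <<'E'
import numpy as np, cv2
from scipy.spatial.transform import Rotation as R
from bench import status, camera, ctrl
def tool():
    o=status.get_obs(); q=o['eef_rot']; T=np.eye(4)
    T[:3,:3]=R.from_quat([q[1],q[2],q[3],q[0]]).as_matrix(); T[:3,3]=o['eef_pos']; return T
def cam(n):
    T=tool(); c=camera(n)
    c['E']=np.array(c['extrinsics']) if n!='wrist' else T@np.array(c['hand_eye']); return c
def cloud(c):
    d=c['depth']; v,u=np.mgrid[:d.shape[0],:d.shape[1]]
    p=np.stack([(u-c['cx'])*d/c['fx'],(v-c['cy'])*d/c['fy'],d],-1)
    p=p@c['E'][:3,:3].T+c['E'][:3,3]; p[d==0]=np.nan; return p
def ray(c,u,v,z):
    r=c['E'][:3,:3]@np.array([(u-c['cx'])/c['fx'],(v-c['cy'])/c['fy'],1]); o=c['E'][:3,3]
    return o+r*(z-o[2])/r[2]
E
python3 - <<'E'
from h import *
for n in('scene','side','wrist'):
    c=cam(n); cv2.imwrite(f'pics/{n}0.png',c['frame']); np.savez(f'{n}0.npz',**{k:v for k,v in c.items()})
    print(n,c['fx'],c['E'].round(3).tolist())
o=status.get_obs();print(o['eef_rot'],o['time_s'])
E
```

```text
scene 383.3190658982011 [[-0.383, 0.693, -0.611, 1.15], [0.923, 0.274, -0.269, 0.375], [-0.019, -0.667, -0.744, 0.819], [0.0, 0.0, 0.0, 1.0]]
side 447.44234206451716 [[-0.896, -0.35, 0.273, 0.266], [-0.443, 0.678, -0.586, 0.71], [0.02, -0.646, -0.763, 0.882], [0.0, 0.0, 0.0, 1.0]]
wrist 286.00842652009965 [[1.0, 0.003, -0.0, 0.574], [0.002, -0.965, -0.262, 0.067], [-0.001, 0.262, -0.965, 0.373], [0.0, 0.0, 0.0, 1.0]]
[-5.67916057e-04  7.07114852e-01  7.07098381e-01 -3.78874451e-04] 0.15
```

View pics/scene0.png

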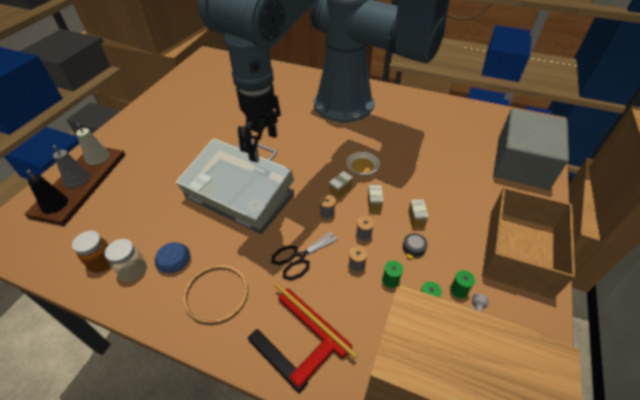

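View pics/side0.png

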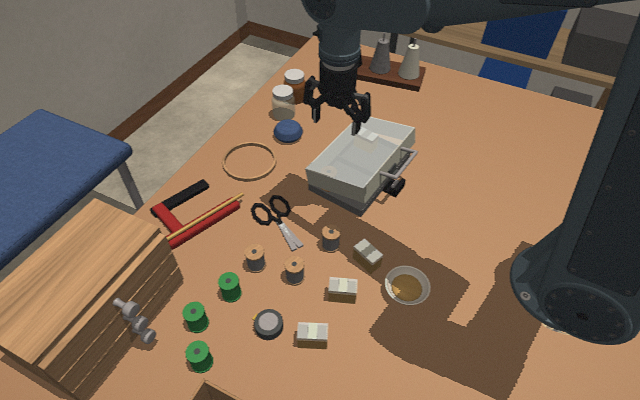

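The pictures show three stray reels (side view px 254,258; 294,270; 331,239), three boxes (368,253; 343,288; 312,332), the tape (268,323), the shears (283,213), green decoy reels, and the case with its bar near (425,165).

```bash
cat >> h.py <<'E'
def objs(c,lo=.042,hi=.065):
    """tops of standing things: centre, rect size, angle, colour, pixel"""
    P=cloud(c); z=P[...,2]; m=((z>lo)&(z<hi)).astype(np.uint8)
    n,L,s,ce=cv2.connectedComponentsWithStats(m,connectivity=4); out=[]
    for i in range(1,n):
        if s[i,4]<60: continue
        q=P[L==i]; zt=np.percentile(q[:,2],90); q=q[q[:,2]>zt-.006]
        r=cv2.minAreaRect((q[:,:2]*1000).astype(np.float32))
        bgr=c['frame'][L==i].mean(0)
        out.append((ce[i].round(),s[i,4],(np.array(r[0])/1000).round(4),np.round(r[1]),round(r[2],1),round(float(zt),4),bgr.round()))
    return out
E
python3 - <<'E'
from h import *
for n in('side','scene'):
    c=cam(n); print(n)
    for o in objs(c): 
        if o[2][0]<1: print(*o)
    P=cloud(c); z=P[...,2]
    m=((z>.066)&(z<.25)&(P[...,0]<.95)&(P[...,0]>.2))
    if n=='side':
        f=c['frame'].astype(int); 
        for u,v in [(413,165),(420,160),(432,150),(400,170),(395,187),(310,160),(365,185),(412,135),(355,120),(340,165),(370,150),(312,190),(360,208),(275,205),(268,323)]: print((u,v),P[v,u].round(4),f[v,u])
E
```

```text
side
[380.  63.] 126 [ 0.6756 -0.5811] [55. 26.] 14.2 0.0615 [66. 68. 72.]
[409.  68.] 131 [ 0.5784 -0.5977] [57. 30.] 11.0 0.0632 [ 94. 105. 110.]
[298.  88.] 87 [ 0.845 -0.329] [53. 16.] 67.3 0.0631 [38. 62. 95.]
[283. 105.] 174 [ 0.8514 -0.2324] [67. 42.] 28.6 0.0634 [ 93. 112. 126.]
[338. 188.] 361 [0.5422 0.0016] [197.  83.] 20.6 0.0632 [79. 89. 92.]
[330. 233.] 267 [0.5136 0.134 ] [42. 44.] 15.5 0.057 [ 85. 114. 145.]
[367. 251.] 363 [0.4185 0.1377] [37. 62.] 68.4 0.0487 [142. 155. 158.]
[253. 252.] 290 [0.6416 0.2629] [42. 44.] 32.0 0.0566 [ 96. 132. 169.]
[534. 252.] 82 [ 0.0752 -0.0189] [13. 41.] 19.8 0.0627 [50. 48. 43.]
[293. 265.] 305 [0.5469 0.2513] [42. 44.] 64.7 0.0569 [ 96. 132. 168.]
[159. 293.] 358 [0.7608 0.4371] [127.   6.] 89.9 0.0632 [55. 75. 96.]
[533. 275.] 141 [0.0708 0.0373] [15. 33.] 70.8 0.0622 [51. 49. 44.]
[228. 282.] 330 [0.6506 0.3512] [40. 44.] 34.1 0.0567 [ 74. 129.  68.]
[342. 285.] 423 [0.4318 0.2453] [60. 37.] 21.7 0.0485 [168. 184. 189.]
[193. 312.] 382 [0.6731 0.4416] [42. 42.] 37.2 0.0566 [ 76. 131.  70.]
[111. 356.] 801 [0.7452 0.5946] [155.  
[... 1766 characters left out ...]
265.] 637 [0.4919 0.5763] [267. 127.] 36.6 0.0625 [29. 50. 69.]
[543. 223.] 637 [0.3995 0.6752] [227. 111.] 39.0 0.0625 [28. 49. 68.]
[419. 208.] 250 [0.4449 0.3643] [63. 35.] 24.9 0.0489 [148. 170. 174.]
[365. 223.] 227 [0.5498 0.2489] [41. 42.] 7.4 0.0573 [ 76. 121. 162.]
[ 95. 256.] 224 [ 0.8773 -0.3241] [35. 68.] 70.7 0.0633 [18. 46. 78.]
[357. 254.] 260 [0.645  0.2612] [44. 40.] 19.2 0.0572 [ 78. 125. 168.]
[128. 264.] 242 [ 0.8711 -0.233 ] [31. 68.] 63.2 0.0633 [ 74.  94. 106.]
[393. 269.] 288 [0.6529 0.3489] [43. 41.] 12.9 0.0572 [ 59. 128.  58.]
[464. 279.] 316 [0.6186 0.5033] [43. 41.] 6.7 0.0573 [ 55. 122.  52.]
[431. 288.] 242 [0.6709 0.4392] [42. 34.] 88.9 0.0572 [ 65. 137.  69.]
```

View pics/wrist0.png

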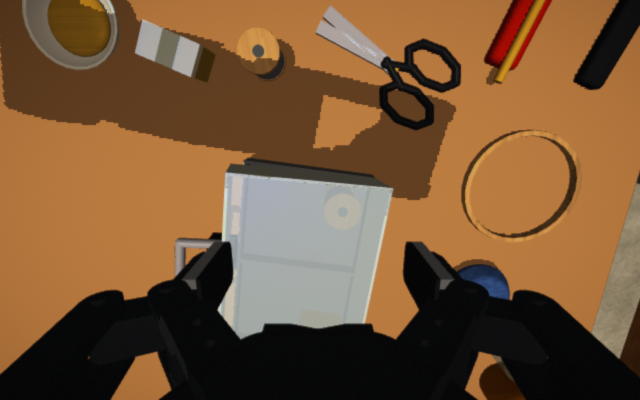

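The wrist picture shows the hood (corners about 225,175 and 392,188), the kept reel in the left (+y) well at (343,210), the kept box in the right well near (325,318), and the bar at the left (178,240).

```bash
python3 - <<'E'
from h import *
for n in('wrist','side','scene'):
    c=dict(np.load(n+'0.npz')); P=cloud(c)
    f=c['frame'].astype(int); mx=f.max(-1); sat=mx-f.min(-1)
    z=P[...,2]
    m=(sat<30)&(mx>75)&(z>.06)&(z<.17)&(P[...,0]>.4)&(P[...,0]<.72)&(P[...,1]>-.3)&(P[...,1]<.08)
    Q=P[m]
    # ransac plane
    rng=np.random.default_rng(0); best=None
    for _ in range(400):
        a=Q[rng.choice(len(Q),3)]; nn=np.cross(a[1]-a[0],a[2]-a[0]); L=np.linalg.norm(nn)
        if L<1e-6: continue
        nn/=L
        if abs(nn[2])<.85: continue
        k=abs((Q-a[0])@nn)<.003
        if best is None or k.sum()>best.sum(): best=k
    I=Q[best]; ce=I.mean(0); nn=np.linalg.svd(I-ce,full_matrices=False)[2][2]; nn*=np.sign(nn[2])
    r=cv2.minAreaRect((I[:,:2]*1000).astype(np.float32))
    print(n,len(Q),len(I),'n',nn.round(3),'ang',np.arccos(nn[2]).round(3),'dir',np.degrees(np.arctan2(-nn[1],-nn[0])).round(1),r,cv2.boxPoints(r).round().tolist(), I[:,2].min().round(3),I[:,2].max().round(3))
    # bar: grey points in front
    m2=(sat<40)&(z>.07)&(z<.17)&(P[...,0]>.36)&(P[...,0]<.45)&(P[...,1]>-.3)&(P[...,1]<.05)
    B=P[m2]; 
    if len(B)>5: print(' bar',len(B),np.percentile(B,[2,50,98],axis=0).round(3).tolist())
    mt=(mx<80)&(z>.015)&(z<.03)&(P[...,0]>.36)&(P[...,0]<.48)&(P[...,1]>-.3)&(P[...,1]<.05)
    print(' catch',mt.sum(),np.percentile(P[mt],[2,50,98],axis=0).round(3).tolist() if mt.sum() else '')
E
python3 -c "
import cv2;a=cv2.imread('pics/side0.png')[90:220,280:450];cv2.imwrite('pics/crop.png',cv2.resize(a,None,fx=4,fy=4,interpolation=2))"
```

```text
wrist 22890 22405 n [ 0.189 -0.026  0.982] ang 0.192 dir 172.1 ((557.3416137695312, -86.2930908203125), (190.6897430419922, 169.9051513671875), 82.40055084228516) [[461.0, -170.0], [629.0, -192.0], [654.0, -3.0], [486.0, 19.0]] 0.071 0.108
 bar 435 [[0.425, -0.087, 0.099], [0.433, -0.061, 0.104], [0.449, -0.051, 0.106]]
 catch 14 [[0.429, -0.087, 0.016], [0.433, -0.086, 0.018], [0.438, -0.085, 0.02]]
side 5267 3847 n [ 0.189 -0.025  0.982] ang 0.192 dir 172.5 ((551.1693115234375, -125.75439453125), (276.6461181640625, 170.9103240966797), 82.24366760253906) [[448.0, -251.0], [617.0, -274.0], [655.0, -0.0], [485.0, 23.0]] 0.071 0.109
 bar 250 [[0.415, -0.248, 0.072], [0.43, -0.132, 0.102], [0.45, -0.051, 0.107]]
 catch 192 [[0.423, -0.233, 0.016], [0.448, -0.103, 0.023], [0.478, -0.024, 0.027]]
scene 5172 4667 n [ 0.191 -0.025  0.981] ang 0.194 dir 172.5 ((554.5635986328125, -127.06907653808594), (271.9880676269531, 170.94857788085938), 82.39701080322266) [[452.0, -251.0], [621.0, -273.0], [657.0, -4.0], [488.0, 19.0]] 0.07 0.109
 bar 72 [[0.425, -0.137, 0.098], [0.434, -0.082, 0.104], [0.449, -0.054, 0.108]]
 catch 0
```

View pics/crop.png

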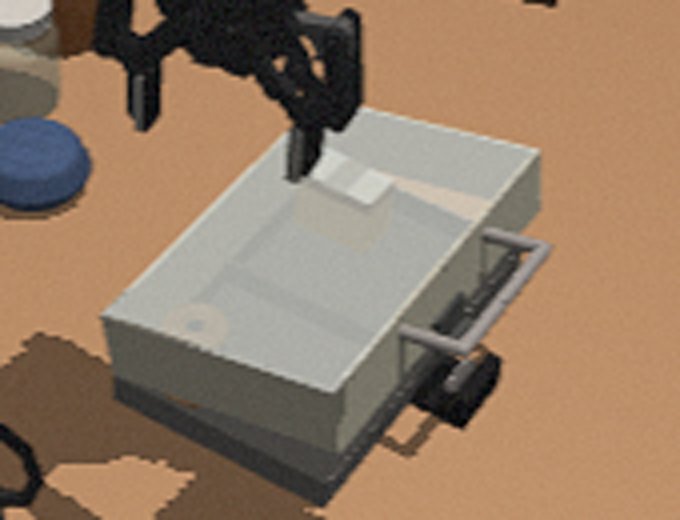

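```bash
cat >> h.py <<'E'
PSI=np.radians(-7.6); CX=np.array([np.cos(PSI),np.sin(PSI)]); CY=np.array([-CX[1],CX[0]])
HINGE=np.array([.6275,-.1367]); ORG=HINGE-.082*CX
def case(x,y): return ORG+x*CX+y*CY
def bar(th):
    a=th+.1637; return np.r_[HINGE-.2179*np.cos(a)*CX,.0245+.2179*np.sin(a)]
def rel(x,y,z,yaw):
    "shift cm, turn deg from the present tool pose to a tool-down pose, yaw = direction of closing line"
    T=tool(); best=None
    for k in(-180,0,180):
        a=np.radians(yaw+k); G=np.array([[-np.sin(a),np.cos(a),0],[np.cos(a),np.sin(a),0],[0,0,-1]]).T
        r=R.from_matrix(T[:3,:3].T@G).as_rotvec(degrees=True)
        if best is None or np.linalg.norm(r)<np.linalg.norm(best): best=r
    return (T[:3,:3].T@(np.array([x,y,z])-T[:3,3])*100).round(1).tolist(), best.round(1).tolist()
E
python3 - <<'E'
from h import *
b=bar(.192); print(b,ORG); print(rel(b[0],b[1],.16,-7.6),rel(b[0],b[1],b[2]-.021,-7.6))
E
```

```text
[ 0.42503421 -0.1096853   0.10038294] [ 0.54622033 -0.12585498]
([-11.0, -15.0, 4.2], [-0.0, -0.0, 7.6]) ([-11.0, -15.0, 12.3], [-0.0, -0.0, 7.6])
```

```bash
python3 -m handwheel '[[[-0.2,-5.5,-7.5,2,0,0,5],[-0.2,-11,-15,4.2,0,0,7.6],[-0.2,-11,-15,4.2,0,0,7.6],[-0.2,-11,-15,4.2,0,0,7.6],[-0.2,-11,-15,8,0,0,7.6],[-0.2,-11,-15,8,0,0,7.6]]]'
python3 - <<'E'
from h import *
c=cam('wrist'); cv2.imwrite('pics/w1.png',c['frame']); b=bar(.192); print(rel(b[0],b[1],b[2]-.021,-7.6))
P=cloud(c);z=P[...,2];f=c['frame'].astype(int)
m=(z>.09)&(z<.108)&(P[...,0]>.4)&(P[...,0]<.455)&(P[...,1]>-.19)&(P[...,1]<-.03)
print(m.sum());
for y in(-.17,-.15,-.09,-.07):
    q=P[m&(abs(P[...,1]-y)<.006)]
    if len(q):print(y,np.percentile(q,[5,50,95],axis=0).round(4).tolist())
E
```

```text
time_s: 1.0
eef_pos: [0.4236, -0.1088, 0.121]
eef_rot: [-0.002, 0.752, 0.659, -0.001]
wrist_force: [-0.2, -0.2, -0.3]
opening: 0.401
grasp_force: 0.0
([-0.0, 0.0, 4.3], [-0.1, -0.1, 0.0])
3088
-0.17 [[0.4147, -0.1693, 0.0997], [0.4309, -0.166, 0.102], [0.441, -0.1642, 0.1051]]
-0.15 [[0.4138, -0.1553, 0.1022], [0.4184, -0.1497, 0.1045], [0.4226, -0.1447, 0.1059]]
-0.09 [[0.422, -0.0953, 0.1023], [0.4264, -0.0898, 0.1046], [0.4307, -0.0845, 0.1061]]
-0.07 [[0.4248, -0.0754, 0.1018], [0.4293, -0.07, 0.1045], [0.4338, -0.0646, 0.106]]
```

View pics/w1.png

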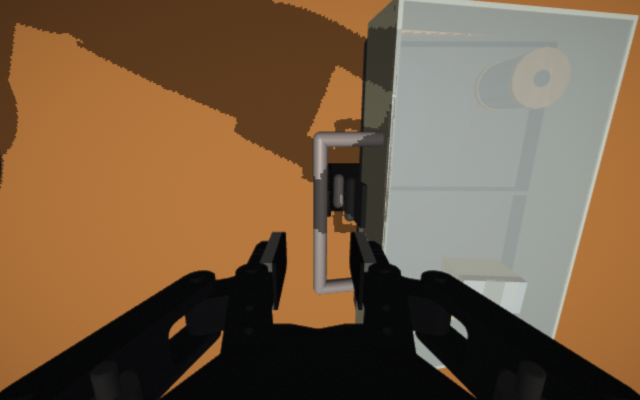

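The bar (column 320, rows 135–285) sits midway between the fingers and they clear the hood's edge; go down and grip.

```bash
python3 -m handwheel '[[[-0.2,0,0,2.5,0,0,0],[-0.2,0,0,4.2,0,0,0],[-0.2,0,0,4.2,0,0,0],[-1,0,0,4.2,0,0,0],[-1,0,0,4.2,0,0,0],[-1,0,0,4.2,0,0,0],[-1,0,0,4.2,0,0,0]]]'
python3 - <<'E'
from h import *
b0=bar(.192); T=tool(); off=T[:3,3]-b0; print(off)
for th in np.linspace(.192,1.88,15)[1:]: 
    s=T[:3,:3].T@(bar(th)-b0)*100; print(round(th,2),s.round(1).tolist())
E
```

```text
time_s: 1.92
eef_pos: [0.4252, -0.1101, 0.081]
eef_rot: [0.0, 0.752, 0.659, 0.0]
wrist_force: [0.2, -0.5, -0.6]
opening: -0.002
grasp_force: 0.0
[ 0.00013389 -0.00039129 -0.01940383]
0.31 [-0.0, 1.1, -2.4]
0.43 [-0.0, 2.4, -4.7]
0.55 [-0.0, 4.0, -6.7]
0.67 [-0.0, 5.9, -8.6]
0.79 [-0.0, 7.9, -10.2]
0.92 [-0.0, 10.1, -11.6]
1.04 [-0.0, 12.5, -12.7]
1.16 [-0.0, 15.0, -13.5]
1.28 [-0.0, 17.6, -14.0]
1.4 [-0.0, 20.2, -14.2]
1.52 [-0.0, 22.9, -14.1]
1.64 [-0.0, 25.4, -13.6]
1.76 [-0.0, 28.0, -12.9]
1.88 [-0.0, 30.4, -11.8]
```

```bash
python3 - <<'E'
from h import *
c=cam('side'); cv2.imwrite('pics/s2.png',cv2.resize(c['frame'][90:220,300:470],None,fx=4,fy=4))
w=cam('wrist')['frame']; cv2.imwrite('pics/w2.png',w)
E
```

```text
(no output)
```

View pics/s2.png

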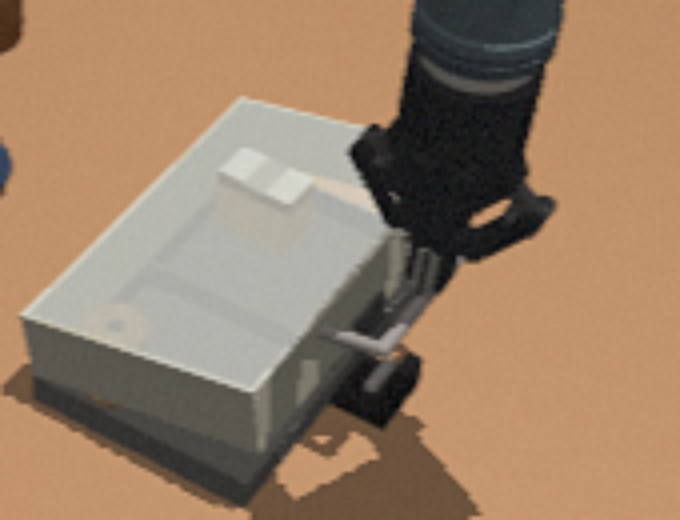

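View pics/w2.png

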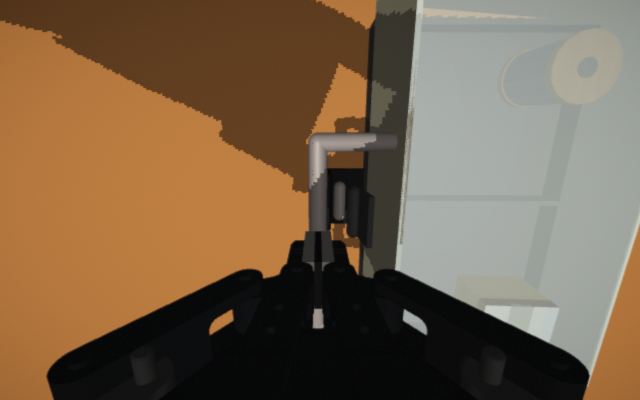

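```bash
python3 - <<'E'
from h import *
for n in('wrist','side'):
    c=cam(n);P=cloud(c);z=P[...,2];f=c['frame'].astype(int);s=f.max(-1)-f.min(-1)
    m=(s<40)&(f.max(-1)>75)&(P[...,0]>.4)&(P[...,0]<.45)&(P[...,1]>-.18)&(P[...,1]<-.04)&(z>.04)&(z<.16)
    for y in(-.15,-.08,-.07):
        q=P[m&(abs(P[...,1]-y)<.006)]
        if len(q):print(n,y,len(q),np.percentile(q,[5,50,95],axis=0).round(4).tolist())
print(status.get_obs()['opening'],status.get_obs()['grasp_force'])
E
```

```text
wrist -0.15 59 [[0.4159, -0.1559, 0.1042], [0.4181, -0.1538, 0.1051], [0.4203, -0.1514, 0.106]]
wrist -0.08 276 [[0.4239, -0.0852, 0.1031], [0.428, -0.0792, 0.105], [0.4311, -0.0746, 0.1062]]
wrist -0.07 383 [[0.4249, -0.0754, 0.1026], [0.429, -0.0696, 0.1048], [0.4334, -0.0645, 0.1061]]
side -0.15 3 [[0.4146, -0.1519, 0.1006], [0.4157, -0.1505, 0.1009], [0.4164, -0.1477, 0.1026]]
side -0.08 13 [[0.4239, -0.0858, 0.0998], [0.4281, -0.0815, 0.1042], [0.4312, -0.0759, 0.1055]]
side -0.07 13 [[0.4258, -0.0738, 0.0993], [0.4276, -0.0698, 0.1038], [0.4327, -0.0655, 0.1066]]
-0.0029864487724271297 0.0
```

The bar runs straight into the shut fingers (318,235), though no grip is felt. I'll test with a small lift along the arc.

```bash
python3 -m handwheel '[[[-1,0,0.5,-1.2,0,0,0],[-1,0,1.1,-2.4,0,0,0],[-1,0,1.7,-3.5,0,0,0],[-1,0,1.7,-3.5,0,0,0]]]'
cat >> h.py <<'E'
def hood(n='side'):
    c=cam(n);P=cloud(c);f=c['frame'].astype(int);s=f.max(-1)-f.min(-1)
    d=P[...,:2]-HINGE; x=d@CX; y=d@CY; z=P[...,2]-.0245
    m=(s<30)&(f.max(-1)>75)&(abs(y)<.13)&(np.hypot(x,z)<.19)&(np.hypot(x,z)>.06)&(z>.03); Q=P[m]
    u=-CX; q=np.c_[x[m],z[m]]; best=(0,0)
    # plane of hood top: 49.5 mm from hinge along normal (sin th, cos th)
    for th in np.arange(0,2.0,.005):
        k=(abs(q@[np.sin(th),np.cos(th)]-.0495)<.003).sum()
        if k>best[0]: best=(k,th)
    return best
E
python3 - <<'E'
from h import *
print(hood(),hood('scene'),hood('wrist'))
E
```

```text
time_s: 2.62
eef_pos: [0.4433, -0.1128, 0.1171]
eef_rot: [0.001, 0.752, 0.659, 0.0]
wrist_force: [0.0, 0.2, -0.5]
opening: 0.004
grasp_force: 0.0
(np.int64(2889), np.float64(0.19)) (np.int64(3541), np.float64(0.2)) (np.int64(52778), np.float64(0.185))
```

```bash
python3 - <<'E'
from h import *
c=cam('wrist'); H=np.linalg.inv(np.array(c['hand_eye'])); print(np.array(c['hand_eye']).round(3).tolist())
for z in(0,-.019,-.04):
    p=H@[0,0,z,1]; print(z,c['fx']*p[0]/p[2]+c['cx'],c['fy']*p[1]/p[2]+c['cy'],p[2])
d=c['depth']
for v in range(225,330,8): print(v,[round(float(d[v,u]),3) for u in(300,310,314,318,322,326,336)])
s=cam('side'); P=cloud(s); f=s['frame']; T=tool()
m=(f.max(-1)<60)&(abs(P[...,0]-T[0,3])<.05)&(abs(P[...,1]-T[1,3])<.05)&(P[...,2]>.05); print('lowest dark',np.percentile(P[m][:,2],[0,1,5]),T[:3,3])
cv2.imwrite('pics/w3.png',np.hstack([c['frame'][150:,200:440],cv2.resize(s['frame'][100:200,340:440],(250,250))]))
E
```

```text
[[0.002, -0.965, -0.263, 0.066], [1.0, 0.002, 0.001, -0.001], [-0.0, -0.263, 0.965, -0.171], [0.0, 0.0, 0.0, 1.0]]
0 319.14161996092326 227.82751398454474 0.1822489795977146
-0.019 319.3167883380701 239.90785182226927 0.16391629926445025
-0.04 319.5624114312436 256.8470391037438 0.14365386310663175
225 [0.196, 0.305, 0.304, 0.305, 0.305, 0.305, 0.234]
233 [0.198, 0.144, 0.146, 0.146, 0.145, 0.145, 0.308]
241 [0.146, 0.135, 0.135, 0.134, 0.135, 0.136, 0.146]
249 [0.137, 0.127, 0.128, 0.127, 0.127, 0.0, 0.138]
257 [0.129, 0.119, 0.121, 0.119, 0.12, 0.119, 0.129]
265 [0.109, 0.111, 0.116, 0.116, 0.116, 0.111, 0.108]
273 [0.105, 0.106, 0.118, 0.116, 0.115, 0.106, 0.104]
281 [0.1, 0.102, 0.119, 0.118, 0.109, 0.1, 0.1]
289 [0.086, 0.102, 0.119, 0.118, 0.11, 0.099, 0.086]
297 [0.083, 0.109, 0.12, 0.12, 0.11, 0.107, 0.083]
305 [0.079, 0.11, 0.122, 0.122, 0.0, 0.109, 0.079]
313 [0.078, 0.109, 0.335, 0.335, 0.113, 0.109, 0.076]
321 [0.078, 0.11, 0.337, 0.337, 0.338, 0.11, 0.077]
329 [0.081, 0.08, 0.079, 0.079, 0.08, 0.08, 0.077]
lowest dark [0.05011627 0.06478392 0.18831982] [ 0.44131805 -0.11196563  0.11515563]
```

View pics/w3.png

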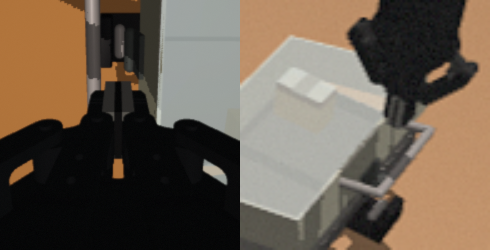

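```bash
python3 - <<'E'
from h import *
s=cam('side'); P=cloud(s); T=tool(); H=np.linalg.inv(s['E'])
for z in(0,-.02,-.035,-.05):
    p=H@np.r_[(T@[0,0,z,1])]; print(z,s['fx']*p[0]/p[2]+s['cx'],s['fy']*p[1]/p[2]+s['cy'])
for v in range(132,156,2): print(v,[(P[v,u].round(3).tolist(),int(s['frame'][v,u].max())) for u in(396,400,403)])
E
```

```text
0 400.16569761212 156.9473276543909
-0.02 401.3923435604186 150.9917325632588
-0.035 402.3349059997758 146.41541594581324
-0.05 403.29750669603334 141.74180985001723
132 [([0.463, -0.109, 0.189], 21), ([0.452, -0.103, 0.198], 28), ([0.446, -0.11, 0.195], 26)]
134 [([0.485, -0.207, 0.1], 158), ([0.451, -0.102, 0.194], 26), ([0.445, -0.107, 0.191], 34)]
136 [([0.482, -0.198, 0.101], 186), ([0.449, -0.1, 0.189], 25), ([0.444, -0.108, 0.185], 28)]
138 [([0.479, -0.189, 0.102], 196), ([0.449, -0.101, 0.182], 30), ([0.443, -0.108, 0.18], 39)]
140 [([0.476, -0.179, 0.104], 215), ([0.447, -0.099, 0.178], 61), ([0.441, -0.101, 0.18], 55)]
142 [([0.473, -0.172, 0.105], 217), ([0.447, -0.104, 0.169], 70), ([0.439, -0.097, 0.177], 62)]
144 [([0.47, -0.164, 0.105], 178), ([0.446, -0.103, 0.163], 77), ([0.439, -0.102, 0.167], 71)]
146 [([0.468, -0.158, 0.104], 173), ([0.445, -0.101, 0.158], 70), ([0.437, -0.098, 0.165], 75)]
148 [([0.464, -0.148, 0.106], 197), ([0.444, -0.102, 0.152], 58), ([0.437, -0.101, 0.156], 81)]
150 [([0.462, -0.141, 0.106], 120), ([0.443, -0.101, 0.147], 87), ([0.436, -0.101, 0.15], 66)]
152 [([0.462, -0.148, 0.094], 124), ([0.456, -0.166, 0.082], 102), ([0.452, -0.184, 0.068], 127)]
154 [([0.461, -0.146, 0.088], 120), ([0.454, -0.163, 0.077], 102), ([0.45, -0.181, 0.064], 124)]
```

Both cameras put the real fingertips about 33 mm above the reported TCP (tip px 400,150 in the side view), so the grasp had closed above the bar. I'll treat the pad centre as about 50 mm behind the reported TCP.

```bash
python3 -m handwheel '[[[-0.2,0,-1.8,0,0,0,0],[-0.2,0,-1.8,2,0,0,0],[-0.2,0,-1.8,4.5,0,0,0],[-0.2,0,-1.8,6.7,0,0,0],[-0.2,0,-1.8,6.7,0,0,0],[-1,0,-1.8,6.7,0,0,0],[-1,0,-1.8,6.7,0,0,0],[-1,0,-1.8,6.7,0,0,0],[-1,0,-1.8,6.7,0,0,0]]]'
```

```text
time_s: 4.05
eef_pos: [0.4247, -0.1102, 0.0493]
eef_rot: [0.001, 0.752, 0.659, 0.0]
wrist_force: [2.4, -1.4, 0.4]
opening: 0.1
grasp_force: 58.4
```

Gripped (58 N, 10 mm). Swing it open along the arc.

```bash
python3 -m handwheel '[[[-1,0,0.5,-1.2,0,0,0],[-1,0,1.1,-2.4,0,0,0],[-1,0,1.7,-3.6,0,0,0],[-1,0,2.4,-4.7,0,0,0],[-1,0,3.2,-5.7,0,0,0],[-1,0,4.0,-6.7,0,0,0],[-1,0,5.9,-8.6,0,0,0],[-1,0,7.9,-10.2,0,0,0],[-1,0,10.1,-11.6,0,0,0],[-1,0,10.1,-11.6,0,0,0]]]'
```

```text
time_s: 5.3
eef_pos: [0.526, -0.1242, 0.1691]
eef_rot: [0.002, 0.752, 0.659, 0.0]
wrist_force: [-8.9, -0.4, 18.4]
opening: 0.093
grasp_force: 60.8
```

```bash
python3 -m handwheel '[[[-1,-0,2.3,-1.4,0,0,0],[-1,0,4.8,-2.3,0,0,0],[-1,0,7.4,-2.9,0,0,0],[-1,0,10.0,-3.1,0,0,0],[-1,0,12.7,-3.0,0,0,0],[-1,0,15.3,-2.4,0,0,0],[-1,0,17.9,-1.6,0,0,0],[-1,0,20.3,-0.4,0,0,0],[-1,0,21,0,0,0,0],[-1,0,21,0,0,0,0]]]'; python3 -c "
from h import *
print(bar(1.9)-[0,0,.05],hood('scene'),hood('side'))"
```

```text
time_s: 6.55
eef_pos: [0.73, -0.1514, 0.1704]
eef_rot: [-0.001, 0.752, 0.659, -0.002]
wrist_force: [-22.7, 0.9, 24.5]
opening: 0.089
grasp_force: 62.7
[ 0.72970147 -0.15033659  0.16646175] (np.int64(794), np.float64(1.9000000000000001)) (np.int64(671), np.float64(1.87))
```

```bash
python3 -m handwheel '[[[-0.2,0,-0.3,0.3,0,0,0],[-0.2,0,-0.3,0.3,0,0,0],[-0.2,0,-0.3,0.3,0,0,0],[-0.2,0,-0.3,-4,0,0,0],[-0.2,0,-0.3,-8,0,0,0],[-0.2,0,-0.3,-8,0,0,0]]]'; python3 -c "
from h import *
print(rel(.515,.133,.08,82.4),rel(.515,.133,-.013,82.4),status.get_obs()['q'],hood('scene'),hood('side'))
for o in objs(cam('side')): 
    if o[2][1]>.1 and o[2][1]<.4 and o[2][0]<.7: print(*o[2:6])
s=cam('side')
for u,v in((302,247),(283,213)): print(ray(s,u,v,.012))"
```

```text
time_s: 7.4
eef_pos: [0.7317, -0.1511, 0.25]
eef_rot: [0.004, 0.752, 0.659, 0.002]
wrist_force: [-0.3, 0.4, 0.4]
opening: 0.398
grasp_force: 0.0
([25.3, -25.4, 16.8], [0.3, 0.4, -90.0]) ([25.3, -25.4, 26.1], [0.3, 0.4, -90.0]) [-3.62111883e-01  5.30898200e-01  1.05599320e+00  2.31606770e-04
  1.54649023e+00 -2.29767896e-01] (np.int64(834), np.float64(1.9000000000000001)) (np.int64(665), np.float64(1.875))
[0.5143 0.1345] [42. 44.] 25.9 0.0565
[0.4179 0.1385] [37. 61.] 68.4 0.0488
[0.6424 0.263 ] [42. 43.] 83.4 0.0567
[0.5465 0.2513] [42. 42.] 66.3 0.0571
[0.6509 0.3507] [40. 44.] 34.5 0.0566
[0.4316 0.2453] [60. 36.] 20.6 0.0488
[0.4425 0.3665] [60. 36.] 24.0 0.0483
[0.56588739 0.17693844 0.012     ]
[0.65719111 0.10699184 0.012     ]
```

```bash
python3 -m handwheel '[[[0.5,3,-3,0,0,0,-10],[0.5,6,-6,0,0,0,-20],[0.5,9,-9,0,0,0,-30],[0.5,12,-12,0,0,0,-40],[0.5,15,-15,2,0,0,-50],[0.5,18,-18,4,0,0,-60],[0.5,21,-21,6,0,0,-70],[0.5,24,-24,10,0,0,-80],[0.5,25.3,-25.4,14,0,0,-90],[0.5,25.3,-25.4,16.8,0,0,-90]]]'; python3 -c "
from h import *
print(rel(.515,.134,-.013,82.4),status.get_obs()['q'])
c=cam('wrist');cv2.imwrite('pics/w4.png',c['frame'])
for o in objs(c): print(*o)"
```

```text
time_s: 8.85
eef_pos: [0.5075, 0.1351, 0.0735]
eef_rot: [-0.003, 0.064, 0.998, -0.0]
wrist_force: [0.2, -0.3, 0.2]
opening: 0.747
grasp_force: 0.0
([-0.8, -0.0, 8.6], [-0.0, -0.3, 0.2]) [ 3.37627483e-02  2.32252272e-01  1.83170576e+00  2.85377709e-04
  1.08270312e+00 -1.40858205e+00]
[469.  82.] 5529 [0.4307 0.2447] [60. 36.] 20.7 0.0482 [177. 195. 199.]
[304.  81.] 5223 [0.4169 0.1377] [34. 60.] 67.5 0.0481 [165. 176. 180.]
[631.  71.] 1224 [0.4454 0.3495] [61. 16.] 9.4 0.048 [100. 117. 125.]
[317. 225.] 2894 [0.5125 0.1341] [43. 43.] 21.6 0.0564 [ 51.  97. 138.]
[480. 247.] 3058 [0.5457 0.2506] [44. 43.] 62.0 0.0564 [ 70. 130. 181.]
[606. 343.] 1919 [0.6439 0.3562] [47. 28.] 45.8 0.0564 [29. 98. 13.]
[131. 339.] 75 [ 0.5868 -0.023 ] [4. 8.] 39.3 0.0607 [36. 66. 94.]
[504. 339.] 75 [0.6262 0.2702] [16.  4.] 35.1 0.0563 [ 60. 118. 170.]
[472. 365.] 158 [0.6495 0.2452] [26.  5.] 30.1 0.0563 [ 57. 110. 158.]
```

View pics/w4.png

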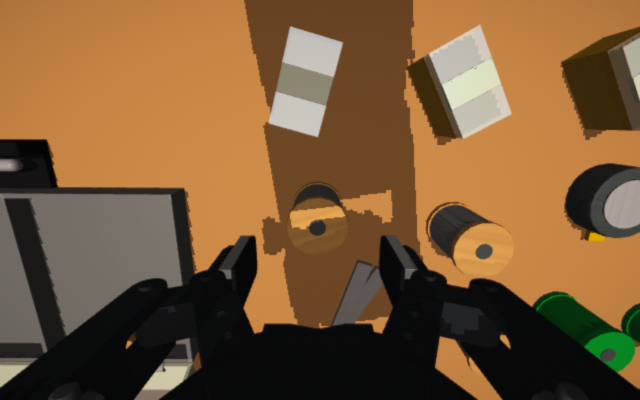

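The reel top is at (317,225), right between the open fingers; the shears' tip is near but lower than the fingers will go.

```bash
python3 -m handwheel '[[[0.5,-0.6,0,3,0,0,0],[0.5,-0.6,0,6,0,0,0],[0.5,-0.6,0,8.6,0,0,0],[0.5,-0.6,0,8.6,0,0,0],[-1,-0.6,0,8.6,0,0,0],[-1,-0.6,0,8.6,0,0,0],[-1,-0.6,0,8.6,0,0,0],[-1,-0.6,0,4,0,0,0],[-1,-0.6,0,0,0,0,0],[-1,-0.6,0,0,0,0,0]]]'; python3 -c "
from h import *
for p in((-.048,.102),(-.048,.032),(.012,.060)):
  a=case(*p); print(a.round(3),rel(*a,.075,82.4),rel(*a,-.005,82.4))"
```

```text
time_s: 10.15
eef_pos: [0.5201, 0.1332, 0.0807]
eef_rot: [0.004, 0.066, 0.998, 0.0]
wrist_force: [-0.1, -0.5, 0.3]
opening: 0.504
grasp_force: 61.1
[ 0.512 -0.018] ([-1.2, -15.1, 0.6], [0.1, 0.4, 0.0]) ([-1.1, -15.1, 8.6], [0.1, 0.4, 0.0])
[ 0.503 -0.088] ([-1.2, -22.1, 0.6], [0.1, 0.4, 0.0]) ([-1.1, -22.1, 8.6], [0.1, 0.4, 0.0])
[ 0.566 -0.068] ([-7.2, -19.3, 0.6], [0.1, 0.4, 0.0]) ([-7.1, -19.3, 8.6], [0.1, 0.4, 0.0])
```

```bash
python3 -m handwheel '[[[-1,-0.5,-4,0,0,0,0],[-1,-1.2,-9,0,0,0,0],[-1,-1.8,-14,0,0,0,0],[-1,-1.8,-15.1,0,0,0,0],[-1,-1.8,-15.1,0,0,0,0],[-1,-1.8,-15.1,4,0,0,0],[-1,-1.8,-15.1,7.0,0,0,0],[-1,-1.8,-15.1,7.7,0,0,0],[-1,-1.8,-15.1,7.7,0,0,0],[-1,-1.8,-15.1,7.7,0,0,0]]]'
```

```text
time_s: 11.4
eef_pos: [0.516, -0.0189, 0.0009]
eef_rot: [0.001, 0.066, 0.998, -0.0]
wrist_force: [0.4, -0.1, -1.3]
opening: 0.501
grasp_force: 60.8
```

```bash
python3 -m handwheel '[[[0.3,0,0,0.2,0,0,0],[0.3,0,0,0.2,0,0,0],[0.3,0,0,0.2,0,0,0],[0.3,0,0,-4,0,0,0],[0.3,0,0,-9,0,0,0],[0.3,0,0,-9,0,0,0]]]'; python3 -c "
from h import *
for n in('side','wrist'):
  for o in objs(cam(n)): 
    if .3<o[2][0]<.7 and -.2<o[2][1]<.4: print(n,*o[2:6])
a=(.546,.251)
print(rel(*a,.09,82.4),rel(*a,-.012,82.4))"
```

```text
time_s: 12.15
eef_pos: [0.5184, -0.02, 0.0942]
eef_rot: [0.004, 0.066, 0.998, -0.001]
wrist_force: [0.6, 0.2, -0.0]
opening: 0.653
grasp_force: 0.0
side [ 0.6869 -0.1692] [225.  15.] 79.8 0.063
side [ 0.6833 -0.0073] [ 7. 54.] 82.0 0.0627
side [ 0.6018 -0.0338] [43. 43.] 9.8 0.0617
side [ 0.5129 -0.0175] [40. 44.] 23.1 0.062
side [0.4184 0.1383] [37. 62.] 66.7 0.0484
side [0.6423 0.2629] [42. 43.] 75.7 0.0567
side [0.5464 0.2515] [42. 44.] 28.0 0.0569
side [0.6507 0.3509] [40. 45.] 32.3 0.0567
side [0.4317 0.245 ] [60. 36.] 20.5 0.0484
side [0.4424 0.367 ] [60. 37.] 23.3 0.0483
wrist [0.4173 0.1375] [36. 60.] 67.2 0.0482
wrist [ 0.511  -0.0184] [43. 43.] 88.2 0.0614
wrist [0.5479 0.2328] [31.  8.] 9.1 0.0478
wrist [ 0.5976 -0.0337] [43. 36.] 80.6 0.0613
wrist [0.6401 0.2435] [29.  7.] 2.9 0.0515
wrist [ 0.6779 -0.1957] [22.  5.] 86.8 0.0543
([0.5, 27.2, 0.0], [-0.0, 0.1, -0.0]) ([0.5, 27.2, 10.2], [-0.0, 0.1, -0.0])
```

```bash
python3 -m handwheel '[[[0.5,0,5,0,0,0,0],[0.5,0.2,11,0,0,0,0],[0.5,0.4,17,0,0,0,0],[0.5,0.5,23,0,0,0,0],[0.5,0.5,27.2,0,0,0,0],[0.5,0.5,27.2,0,0,0,0],[0.5,0.5,27.2,0,0,0,0],[0.5,0.5,27.2,4,0,0,0],[0.5,0.5,27.2,5,0,0,0],[0.5,0.5,27.2,5,0,0,0]]]'; python3 -c "
from h import *
o=[o[2] for o in objs(cam('wrist')) if np.hypot(*(o[2]-[.546,.251]))<.03]; print(o)
a=o[0]
print(rel(*a,-.012,82.4))"
```

```text
time_s: 13.5
eef_pos: [0.5451, 0.25, 0.0389]
eef_rot: [-0.001, 0.067, 0.998, -0.0]
wrist_force: [-0.1, 0.4, 0.2]
opening: 0.752
grasp_force: 0.0
[array([0.5459, 0.2506])]
([0.0, 0.0, 5.2], [-0.0, -0.0, -0.1])
```

```bash
python3 -m handwheel '[[[0.5,0,0,3,0,0,0],[0.5,0,0,5,0,0,0],[0.5,0,0,5,0,0,0],[-1,0,0,5,0,0,0],[-1,0,0,5,0,0,0],[-1,0,0,5,0,0,0],[-1,0,0,0,0,0,0],[-1,0,0,-5,0,0,0],[-1,0,0,-6,0,0,0],[-1,0,0,-6,0,0,0]]]'; python3 -c "
from h import *
a=case(-.048,.032); print(a,rel(*a,.1,82.4),rel(*a,-.004,82.4))"
```

```text
time_s: 14.8
eef_pos: [0.546, 0.2513, 0.1002]
eef_rot: [0.001, 0.066, 0.998, 0.0]
wrist_force: [-0.5, -0.2, -1.5]
opening: 0.503
grasp_force: 61.1
[ 0.50287418 -0.08778777] ([-0.2, -34.2, 0.0], [0.0, 0.1, 0.0]) ([-0.2, -34.2, 10.4], [0.0, 0.1, 0.0])
```

```bash
python3 -m handwheel '[[[-1,0,-6,0,0,0,0],[-1,0,-12,0,0,0,0],[-1,-0.1,-18,0,0,0,0],[-1,-0.2,-24,0,0,0,0],[-1,-0.2,-30,0,0,0,0],[-1,-0.2,-34.2,0,0,0,0],[-1,-0.2,-34.2,0,0,0,0],[-1,-0.2,-34.2,0,0,0,0],[-1,-0.2,-34.2,5,0,0,0],[-1,-0.2,-34.2,7,0,0,0]]]'; python3 -m handwheel '[[[-1,0,0,2,0,0,0],[-1,0,0,3.4,0,0,0],[-1,0,0,3.4,0,0,0],[0.3,0,0,3.4,0,0,0],[0.3,0,0,3.4,0,0,0],[0.3,0,0,3.4,0,0,0],[0.3,0,0,-2,0,0,0],[0.3,0,0,-6.5,0,0,0],[0.3,0,0,-6.5,0,0,0]]]';python3 -c "
from h import *
for n in('side','wrist'):
  for o in objs(cam(n)): 
    if .3<o[2][0]<.7 and -.2<o[2][1]<.4 and min(o[3])>30: print(n,*o[2:6])
a=(.6425,.262)
print(rel(*a,.09,82.4))"
```

```text
time_s: 16.05
eef_pos: [0.5004, -0.0855, 0.0266]
eef_rot: [-0.002, 0.065, 0.998, 0.001]
wrist_force: [-0.3, -0.8, -0.5]
opening: 0.502
grasp_force: 61.4
time_s: 17.18
eef_pos: [0.5058, -0.0894, 0.0989]
eef_rot: [0.004, 0.066, 0.998, -0.001]
wrist_force: [1.1, -0.1, -0.5]
opening: 0.646
grasp_force: 0.0
side [ 0.6854 -0.1734] [231.  53.] 69.5 0.0629
side [ 0.6011 -0.0333] [41. 42.] 26.7 0.0614
side [ 0.5025 -0.0848] [42. 42.] 23.2 0.0621
side [ 0.5121 -0.0171] [42. 44.] 55.9 0.0616
side [0.4182 0.1384] [36. 61.] 67.5 0.0486
side [0.6413 0.2637] [43. 43.] 20.1 0.057
side [0.6506 0.3511] [42. 42.] 54.2 0.0567
side [0.4317 0.2449] [60. 37.] 20.7 0.0485
side [0.4424 0.3668] [60. 36.] 23.6 0.0485
wrist [0.4174 0.1366] [37. 59.] 68.6 0.0483
wrist [ 0.5014 -0.0865] [43. 43.] 81.9 0.0614
wrist [ 0.5108 -0.0186] [44. 43.] 39.5 0.0614
([-9.2, 36.6, 0.5], [-0.0, 0.1, -0.0])
```

```bash
python3 -m handwheel '[[[0.5,-1.5,6,0,0,0,0],[0.5,-3,12,0,0,0,0],[0.5,-4.5,18,0,0,0,0],[0.5,-6,24,0,0,0,0],[0.5,-7.5,30,0,0,0,0],[0.5,-9.2,36.6,0.5,0,0,0],[0.5,-9.2,36.6,0.5,0,0,0],[0.5,-9.2,36.6,3,0,0,0],[0.5,-9.2,36.6,5.5,0,0,0],[0.5,-9.2,36.6,5.5,0,0,0]]]'; python3 -c "
from h import *
o=[o[2] for o in objs(cam('wrist')) if np.hypot(*(o[2]-[.642,.262]))<.03]; print(o)
a=o[0]
print(rel(*a,-.012,82.4))"
```

```text
time_s: 18.52
eef_pos: [0.6388, 0.2609, 0.0353]
eef_rot: [-0.004, 0.067, 0.998, -0.001]
wrist_force: [-1.1, -0.2, 0.3]
opening: 0.752
grasp_force: 0.0
[array([0.6412, 0.2623])]
([-0.1, 0.1, 4.9], [-0.1, -0.3, -0.0])
```

```bash
python3 -m handwheel '[[[0.5,0,0.1,3,0,0,0],[0.5,0,0.1,5.3,0,0,0],[0.5,0,0.1,5.3,0,0,0],[-1,0,0.1,5.3,0,0,0],[-1,0,0.1,5.3,0,0,0],[-1,0,0.1,5.3,0,0,0],[-1,0,0.1,0,0,0,0],[-1,0,0,-5,0,0,0],[-1,0,0,-6,0,0,0],[-1,0,0,-6,0,0,0]]]'; python3 -c "
from h import *
a=case(.008,.060); print(a,rel(*a,.1,82.4),rel(*a,-.004,82.4))"
```

```text
time_s: 19.82
eef_pos: [0.6426, 0.2627, 0.1006]
eef_rot: [0.001, 0.066, 0.998, 0.0]
wrist_force: [-0.9, -0.9, -0.6]
opening: 0.501
grasp_force: 61.0
[ 0.56208543 -0.06744009] ([3.6, -33.8, 0.0], [0.0, 0.1, 0.0]) ([3.6, -33.8, 10.4], [0.0, 0.1, 0.0])
```

```bash
python3 -c "
from h import *
a=case(.014,.031); print(a,rel(*a,.1,82.4))"
```

```text
[ 0.56419729 -0.09697888] ([3.0, -36.7, 0.0], [0.0, 0.1, 0.0])
```

```bash
python3 -m handwheel '[[[-1,0.5,-6,0,0,0,0],[-1,1,-12,0,0,0,0],[-1,1.5,-18,0,0,0,0],[-1,2,-24,0,0,0,0],[-1,2.5,-30,0,0,0,0],[-1,3,-36.7,0,0,0,0],[-1,3,-36.7,0,0,0,0],[-1,3,-36.7,0,0,0,0],[-1,3,-36.7,2,0,0,0],[-1,3,-36.7,2,0,0,0]]]'; python3 -c "
from h import *
a=case(.014,.031); print(a,rel(*a,.1,82.4),status.get_obs()['grasp_force'])"; python3 -m handwheel '[[[-1,0,0,4,0,0,0],[-1,0,0,8.4,0,0,0],[-1,0,0,8.4,0,0,0],[0.3,0,0,8.4,0,0,0],[0.3,0,0,8.4,0,0,0],[0.3,0,0,8.4,0,0,0],[0.3,0,0,3,0,0,0],[0.3,0,0,-2,0,0,0],[0.3,0,0,-2,0,0,0]]]';python3 -c "
from h import *
for n in('side','wrist'):
  for o in objs(cam(n)): 
    if .3<o[2][0]<.7 and -.2<o[2][1]<.4 and min(o[3])>30: print(n,*o[2:6])
a=(.418,.1375)
print(rel(*a,.09,68),status.get_obs()['q'][5])"
```

```text
time_s: 21.08
eef_pos: [0.5623, -0.0947, 0.0774]
eef_rot: [-0.002, 0.065, 0.998, 0.001]
wrist_force: [-0.1, 0.2, -0.9]
opening: 0.501
grasp_force: 61.3
[ 0.56419729 -0.09697888] ([-0.2, -0.2, -2.3], [0.1, -0.3, 0.1]) 61.318652629852295
time_s: 22.2
eef_pos: [0.5677, -0.0987, 0.1054]
eef_rot: [0.005, 0.066, 0.998, -0.002]
wrist_force: [0.9, -0.1, 0.8]
opening: 0.65
grasp_force: 0.0
side [ 0.5631 -0.0942] [41. 43.] 1.9 0.0619
side [ 0.602 -0.033] [42. 42.] 51.8 0.0617
side [ 0.5023 -0.0852] [42. 42.] 41.5 0.062
side [ 0.5127 -0.0172] [40. 45.] 22.0 0.0618
side [0.3912 0.1437] [38. 61.] 65.8 0.0486
side [0.6503 0.3512] [42. 43.] 26.9 0.0568
side [0.432  0.2445] [60. 37.] 20.9 0.0485
side [0.4424 0.3666] [60. 36.] 24.0 0.0484
wrist [ 0.5018 -0.0868] [43. 43.] 83.6 0.0614
wrist [ 0.5111 -0.0188] [43. 43.] 89.5 0.0615
wrist [ 0.5623 -0.0956] [43. 43.] 55.5 0.0615
([17.6, 21.3, 1.0], [-0.0, 0.1, 14.4]) -1.8162031087994586
```

Three reels are in; box 1 was knocked to about (0.391, 0.144). Fetch it next.

```bash
python3 -c "
from h import *
print(rel(.391,.1435,.06,66))"
```

```text
([20.4, 21.6, 4.0], [-0.0, 0.1, 16.4])
```

```bash
python3 -m handwheel '[[[0.3,4,4.3,0,0,0,4],[0.3,8,8.6,0,0,0,8],[0.3,12,13,0,0,0,12],[0.3,16,17,0,0,0,16],[0.3,20.4,21.6,0,0,0,16.4],[0.3,20.4,21.6,2,0,0,16.4],[0.3,20.4,21.6,4,0,0,16.4],[0.3,20.4,21.6,4,0,0,16.4],[0.3,20.4,21.6,4,0,0,16.4]]]'; python3 -c "
from h import *
o=[o for o in objs(cam('wrist')) if np.hypot(*(o[2]-[.391,.143]))<.03]; print(o)
a=o[0][2]
print(rel(*a,-.019,o[0][4]))"
```

```text
time_s: 23.42
eef_pos: [0.39, 0.1437, 0.0595]
eef_rot: [-0.001, 0.208, 0.978, -0.0]
wrist_force: [-1.0, 0.2, 0.2]
opening: 0.648
grasp_force: 0.0
[(array([317., 221.]), np.int32(4212), array([0.3903, 0.1425]), array([34., 60.]), 66.2, 0.0481, array([156., 167., 172.]))]
([-0.0, -0.1, 7.9], [-0.0, -0.0, -0.2])
```

```bash
python3 -m handwheel '[[[0.3,0,-0.1,4,0,0,0],[0.3,0,-0.1,7.8,0,0,0],[0.3,0,-0.1,7.8,0,0,0],[-1,0,-0.1,7.8,0,0,0],[-1,0,-0.1,7.8,0,0,0],[-1,0,-0.1,7.8,0,0,0],[-1,0,-0.1,3,0,0,0],[-1,0,-0.1,-2,0,0,0],[-1,0,-0.1,-4,0,0,0],[-1,0,-0.1,-4,0,0,0]]]'; python3 -c "
from h import *
a=case(-.042,-.099); print(a,rel(*a,.1,82.4))
P=cloud(cam('scene')); q=P.reshape(-1,3); d=q[:,:2]-ORG; x=d@CX;y=d@CY; m=(abs(x)<.076)&(y<-.006)&(y>-.13)&(q[:,2]>.047)&(q[:,2]<.056)
print(m.sum(), cv2.minAreaRect(np.c_[x[m],y[m]].astype(np.float32)*1000))"
```

```text
time_s: 24.72
eef_pos: [0.3916, 0.1431, 0.1018]
eef_rot: [0.003, 0.208, 0.978, 0.001]
wrist_force: [-0.4, -0.6, -1.9]
opening: 0.393
grasp_force: 60.0
[ 0.49149589 -0.21843055] ([-23.8, -29.0, 0.2], [0.1, 0.3, -16.4])
120 ((33.95811462402344, -95.85015869140625), (36.299678802490234, 40.319580078125), 87.58267974853516)
```

```bash
python3 -m handwheel '[[[-1,-3.4,-4.1,0,0,0,-3],[-1,-6.8,-8.3,0,0,0,-6],[-1,-10.2,-12.4,0,0,0,-9],[-1,-13.6,-16.6,0,0,0,-12],[-1,-17,-20.7,0,0,0,-15],[-1,-20.4,-24.9,0,0,0,-16.4],[-1,-23.8,-29,0,0,0,-16.4],[-1,-23.8,-29,0,0,0,-16.4],[-1,-23.8,-29,2,0,0,-16.4],[-1,-23.8,-29,2,0,0,-16.4]]]'; python3 -c "
from h import *
a=case(-.042,-.099); print(rel(*a,-.0135,82.4))
c=cam('wrist'); cv2.imwrite('pics/w5.png',c['frame'])
P=cloud(c); q=P.reshape(-1,3); d=q[:,:2]-ORG; x=d@CX;y=d@CY; m=(abs(x)<.076)&(y<-.006)&(y>-.13)&(q[:,2]>.049)&(q[:,2]<.056)
print(m.sum(), cv2.minAreaRect(np.c_[x[m],y[m]].astype(np.float32)*1000))"
```

```text
time_s: 26.02
eef_pos: [0.4869, -0.2165, 0.0767]
eef_rot: [-0.003, 0.066, 0.998, 0.002]
wrist_force: [-0.5, 0.9, -0.5]
opening: 0.39
grasp_force: 60.3
([-0.5, -0.2, 9.0], [0.2, -0.3, 0.0])
0 ((0.0, 0.0), (0.0, 0.0), 0.0)
```

View pics/w5.png

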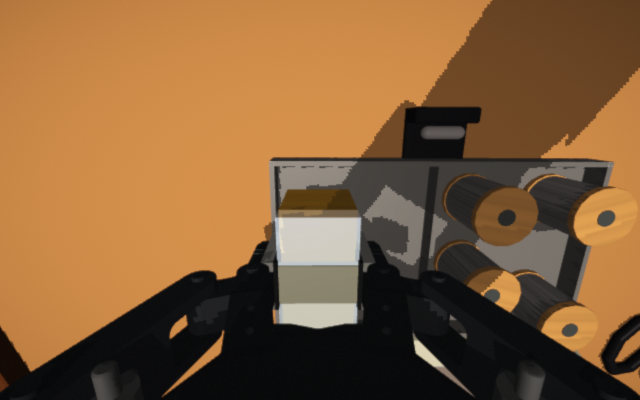

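The box hangs aligned over the front of the right well (317,240); all four reels stand in the left well. Lower and release.

```bash
python3 -m handwheel '[[[-1,0,0,4,0,0,0],[-1,0,0,8,0,0,0],[-1,0,0,9.3,0,0,0],[-1,0,0,9.3,0,0,0],[0,0,0,9.3,0,0,0],[0,0,0,9.3,0,0,0],[0,0,0,9.3,0,0,0],[0,0,0,4,0,0,0],[0,0,0,-2,0,0,0],[0,0,0,-2,0,0,0]]]'; python3 -c "
from h import *
for n in('side','wrist'):
  for o in objs(cam(n)): 
    if .3<o[2][0]<.7 and -.25<o[2][1]<.4 and min(o[3])>30: print(n,*o[2:6])
print(rel(.432,.2448,.06,110.7))"
```

```text
time_s: 27.32
eef_pos: [0.4929, -0.2213, 0.1052]
eef_rot: [0.004, 0.066, 0.998, -0.003]
wrist_force: [0.1, -0.7, -1.0]
opening: 0.503
grasp_force: 0.0
side [ 0.6836 -0.171 ] [229.  50.] 70.7 0.0621
side [ 0.5757 -0.2232] [39. 63.] 76.1 0.0537
side [ 0.4903 -0.2158] [40. 61.] 79.8 0.0539
side [ 0.5635 -0.0944] [42. 45.] 40.2 0.0615
side [ 0.6013 -0.0336] [41. 43.] 26.5 0.0619
side [ 0.5025 -0.0847] [42. 44.] 35.7 0.0618
side [ 0.5125 -0.0169] [40. 43.] 22.6 0.062
side [0.6503 0.3504] [42. 43.] 35.1 0.0567
side [0.4317 0.2453] [60. 36.] 20.9 0.0486
side [0.4425 0.3666] [60. 37.] 23.7 0.0484
wrist [ 0.4894 -0.2186] [34. 61.] 82.6 0.0531
wrist [ 0.501  -0.0872] [43. 43.] 82.7 0.0615
wrist [ 0.5102 -0.0187] [43. 44.] 2.2 0.0615
wrist [ 0.5576 -0.0931] [44. 33.] 55.0 0.0614
wrist [ 0.5743 -0.2262] [34. 62.] 80.4 0.053
wrist [ 0.6004 -0.0349] [44. 43.] 65.5 0.0614
([11.9, 45.2, 4.0], [-0.1, 0.1, -28.3])
```

```bash
python3 -m handwheel '[[[0.3,1.5,5.7,0,0,0,-4],[0.3,3,11.3,0,0,0,-8],[0.3,4.5,17,0,0,0,-12],[0.3,6,22.6,0,0,0,-16],[0.3,7.5,28.3,0,0,0,-20],[0.3,9,34,0,0,0,-24],[0.3,10.5,39.6,0,0,0,-28.3],[0.3,11.9,45.2,1,0,0,-28.3],[0.3,11.9,45.2,4,0,0,-28.3],[0.3,11.9,45.2,4,0,0,-28.3]]]'; python3 -m handwheel '[[[0.3,0,0,0,0,0,0],[0.3,0,0,0,0,0,0]]]'; python3 -c "
from h import *
o=[o for o in objs(cam('wrist')) if np.hypot(*(o[2]-[.432,.245]))<.03]; print(o)
a=o[0][2]
print(rel(*a,-.019,o[0][4]+90))"
```

```text
time_s: 28.68
eef_pos: [0.4272, 0.2445, 0.056]
eef_rot: [-0.004, -0.18, 0.984, -0.0]
wrist_force: [0.2, 0.1, 0.0]
opening: 0.652
grasp_force: 0.0
time_s: 28.92
eef_pos: [0.4321, 0.2444, 0.0605]
eef_rot: [0.001, -0.179, 0.984, 0.0]
wrist_force: [-0.5, -0.1, 0.5]
opening: 0.649
grasp_force: 0.0
[(array([318., 218.]), np.int32(4210), array([0.4309, 0.2447]), array([61., 34.]), 21.2, 0.0481, array([162., 175., 179.]))]
([0.1, 0.1, 8.0], [-0.0, 0.1, -0.6])
```

```bash
python3 -m handwheel '[[[0.3,0.1,0,4,0,0,-0.6],[0.3,0.1,0,7.9,0,0,-0.6],[0.3,0.1,0,7.9,0,0,-0.6],[-1,0.1,0,7.9,0,0,-0.6],[-1,0.1,0,7.9,0,0,-0.6],[-1,0.1,0,7.9,0,0,-0.6],[-1,0.1,0,3,0,0,-0.6],[-1,0.1,0,-2,0,0,-0.6],[-1,0.1,0,-5,0,0,-0.6],[-1,0.1,0,-5,0,0,-0.6]]]'; python3 -c "
from h import *
a=case(-.042,-.033); print(a,rel(*a,.11,82.4))"
```

```text
time_s: 30.22
eef_pos: [0.4326, 0.2454, 0.1131]
eef_rot: [0.003, -0.185, 0.983, 0.0]
wrist_force: [0.3, 0.1, -1.9]
opening: 0.394
grasp_force: 59.9
[ 0.50022481 -0.15301032] ([8.2, -39.6, 0.3], [0.1, 0.4, 28.9])
```

```bash
python3 -m handwheel '[[[-1,1.2,-5.7,0,0,0,5],[-1,2.4,-11.3,0,0,0,10],[-1,3.5,-17,0,0,0,15],[-1,4.7,-22.6,0,0,0,20],[-1,5.9,-28.3,0,0,0,25],[-1,7,-34,0,0,0,28.9],[-1,8.2,-39.6,0,0,0,28.9],[-1,8.2,-39.6,0,0,0,28.9],[-1,8.2,-39.6,3,0,0,28.9],[-1,8.2,-39.6,3,0,0,28.9]]]';python3 -m handwheel '[[[-1,0,0,0,0,0,0],[-1,0,0,0,0,0,0]]]'; python3 -c "
from h import *
a=case(-.042,-.033); print(rel(*a,-.013,82.4))"
```

```text
time_s: 31.48
eef_pos: [0.4948, -0.1519, 0.0766]
eef_rot: [-0.003, 0.066, 0.998, 0.002]
wrist_force: [0.8, -0.4, -1.1]
opening: 0.391
grasp_force: 60.3
time_s: 31.72
eef_pos: [0.4983, -0.1539, 0.0806]
eef_rot: [0.001, 0.066, 0.998, -0.0]
wrist_force: [1.1, 0.2, -1.8]
opening: 0.391
grasp_force: 60.3
([-0.2, 0.1, 9.4], [-0.0, 0.1, 0.0])
```

```bash
python3 -m handwheel '[[[-1,-0.2,0,4,0,0,0],[-1,-0.2,0,8,0,0,0],[-1,-0.2,0,9.3,0,0,0],[-1,-0.2,0,9.3,0,0,0],[0,-0.2,0,9.3,0,0,0],[0,-0.2,0,9.3,0,0,0],[0,-0.2,0,9.3,0,0,0],[0,-0.2,0,4,0,0,0],[0,-0.2,0,-2,0,0,0],[0,-0.2,0,-2,0,0,0]]]'; python3 -c "
from h import *
for n in('side',):
  for o in objs(cam(n)): 
    if .3<o[2][0]<.7 and -.25<o[2][1]<.4 and min(o[3])>30: print(n,*o[2:6])
print(rel(.4428,.3662,.06,113.7))"
```

```text
time_s: 32.98
eef_pos: [0.5035, -0.1565, 0.1052]
eef_rot: [0.005, 0.066, 0.998, -0.002]
wrist_force: [0.2, -0.2, 0.8]
opening: 0.497
grasp_force: 0.0
side [ 0.6846 -0.1723] [228.  54.] 69.5 0.0619
side [ 0.5758 -0.2256] [40. 61.] 81.6 0.0536
side [ 0.4905 -0.2175] [41. 62.] 84.4 0.0537
side [ 0.5005 -0.1533] [37. 60.] 82.0 0.0534
side [ 0.5626 -0.0942] [42. 41.] 79.0 0.0618
side [ 0.6015 -0.0332] [42. 42.] 19.7 0.062
side [ 0.5027 -0.0863] [43. 41.] 79.8 0.0618
side [ 0.5126 -0.0173] [40. 44.] 23.7 0.0617
side [0.6505 0.3514] [42. 43.] 59.7 0.0567
side [0.4424 0.3666] [60. 36.] 24.1 0.0483
([12.7, 50.9, 4.1], [-0.2, 0.3, -31.3])
```

```bash
python3 -m handwheel '[[[0.3,1.5,6,0,0,0,-4],[0.3,3,12,0,0,0,-8],[0.3,4.5,18,0,0,0,-12],[0.3,6,24,0,0,0,-16],[0.3,7.5,30,0,0,0,-20],[0.3,9,36,0,0,0,-24],[0.3,10.5,42,0,0,0,-28],[0.3,12,48,0,0,0,-31.3],[0.3,12.7,50.9,0,0,0,-31.3],[0.3,12.7,50.9,0,0,0,-31.3]]]'; python3 -m handwheel '[[[0.3,0,0,2,0,0,0],[0.3,0,0,4,0,0,0],[0.3,0,0,4,0,0,0],[0.3,0,0,4,0,0,0]]]'; python3 -c "
from h import *
o=[o for o in objs(cam('wrist')) if np.hypot(*(o[2]-[.4425,.366]))<.03]; print(o)
a=o[0][2]
print(rel(*a,-.019,o[0][4]+90))"
```

```text
time_s: 34.28
eef_pos: [0.4393, 0.3683, 0.0978]
eef_rot: [-0.001, -0.207, 0.978, -0.0]
wrist_force: [-0.1, 0.2, 0.4]
opening: 0.649
grasp_force: 0.0
time_s: 34.78
eef_pos: [0.4413, 0.3662, 0.0598]
eef_rot: [-0.0, -0.205, 0.979, -0.0]
wrist_force: [1.3, -0.7, 0.1]
opening: 0.652
grasp_force: 0.0
[(array([317., 220.]), np.int32(4229), array([0.4415, 0.3664]), array([61., 34.]), 24.1, 0.0481, array([173., 186., 189.]))]
([0.0, -0.0, 7.9], [-0.0, 0.0, -0.4])
```

```bash
python3 -m handwheel '[[[0.3,0,0,4,0,0,0],[0.3,0,0,7.9,0,0,0],[0.3,0,0,7.9,0,0,0],[-1,0,0,7.9,0,0,0],[-1,0,0,7.9,0,0,0],[-1,0,0,7.9,0,0,0],[-1,0,0,3,0,0,0],[-1,0,0,-2,0,0,0],[-1,0,0,-5,0,0,0],[-1,0,0,-5,0,0,0]]]'; python3 -c "
from h import *
a=case(.036,-.035); print(a,rel(*a,.11,82.4))"
```

```text
time_s: 36.08
eef_pos: [0.4432, 0.3682, 0.1133]
eef_rot: [0.003, -0.205, 0.979, 0.001]
wrist_force: [0.5, 0.2, -1.3]
opening: 0.392
grasp_force: 59.9
[ 0.57727511 -0.16530875] ([9.2, -54.2, 0.2], [0.1, 0.4, 31.3])
```

```bash
python3 -m handwheel '[[[-1,1,-6,0,0,0,4],[-1,2,-12,0,0,0,8],[-1,3,-18,0,0,0,12],[-1,4,-24,0,0,0,16],[-1,5,-30,0,0,0,20],[-1,6,-36,0,0,0,24],[-1,7,-42,0,0,0,28],[-1,8,-48,0,0,0,31.3],[-1,9.2,-54.2,0,0,0,31.3],[-1,9.2,-54.2,0,0,0,31.3]]]';python3 -m handwheel '[[[-1,0,0,2,0,0,0],[-1,0,0,3,0,0,0],[-1,0,0,3,0,0,0],[-1,0,0,3,0,0,0]]]'; python3 -c "
from h import *
a=case(.036,-.035); print(rel(*a,-.013,82.4))"
```

```text
time_s: 37.33
eef_pos: [0.5744, -0.1706, 0.1081]
eef_rot: [-0.001, 0.069, 0.998, -0.0]
wrist_force: [0.7, 1.1, -1.1]
opening: 0.391
grasp_force: 60.3
time_s: 37.83
eef_pos: [0.5749, -0.1655, 0.0798]
eef_rot: [0.0, 0.066, 0.998, -0.0]
wrist_force: [0.2, 0.2, -1.1]
opening: 0.39
grasp_force: 60.3
([-0.2, 0.0, 9.3], [-0.0, 0.0, 0.1])
```

```bash
python3 -m handwheel '[[[-1,-0.2,0,4,0,0,0],[-1,-0.2,0,8,0,0,0],[-1,-0.2,0,9.2,0,0,0],[-1,-0.2,0,9.2,0,0,0],[0,-0.2,0,9.2,0,0,0],[0,-0.2,0,9.2,0,0,0],[0,-0.2,0,9.2,0,0,0],[0,-0.2,0,4,0,0,0],[0,-0.2,0,-2,0,0,0],[-0.2,-0.2,0,-6,0,0,0]]]'; python3 -c "
from h import *
for n in('side','scene'):
  for o in objs(cam(n)): 
    if .3<o[2][0]<.68 and -.25<o[2][1]<.4 and min(o[3])>30: print(n,*o[2:6])
print(rel(.7305,-.1512,.25,-7.6),status.get_obs()['q'])
c=cam('side');cv2.imwrite('pics/s6.png',c['frame'])"
```

```text
time_s: 39.08
eef_pos: [0.5777, -0.1671, 0.143]
eef_rot: [0.002, 0.066, 0.998, -0.001]
wrist_force: [0.3, 0.3, 0.4]
opening: 0.401
grasp_force: 0.0
side [ 0.5754 -0.2244] [39. 61.] 78.3 0.0538
side [ 0.49   -0.2162] [38. 61.] 84.5 0.0537
side [ 0.577  -0.1653] [38. 62.] 83.4 0.0539
side [ 0.5003 -0.1536] [40. 61.] 80.3 0.0539
side [ 0.5639 -0.0953] [43. 44.] 50.5 0.0617
side [ 0.603 -0.034] [42. 42.] 88.2 0.0618
side [ 0.5028 -0.086 ] [43. 43.] 34.7 0.0618
side [ 0.5119 -0.0178] [44. 42.] 60.8 0.0618
side [0.6509 0.3504] [43. 43.] 66.0 0.057
scene [ 0.4918 -0.2208] [38. 63.] 81.6 0.0543
scene [ 0.5029 -0.1558] [37. 63.] 83.7 0.0546
scene [ 0.5051 -0.0883] [42. 44.] 65.9 0.0629
scene [ 0.5677 -0.227 ] [36. 40.] 77.8 0.0546
scene [ 0.5145 -0.0204] [43. 44.] 6.5 0.0625
scene [ 0.5735 -0.1668] [37. 48.] 82.1 0.0547
scene [ 0.566  -0.0977] [44. 41.] 30.6 0.0625
scene [ 0.604  -0.0366] [45. 40.] 28.8 0.0626
scene [0.6528 0.3488] [43. 41.] 13.9 0.0575
([-14.8, 3.6, -10.3], [-0.6, 0.3, -90.0]) [-4.78593694e-01  2.90715042e-01  1.59278859e+00  9.72261318e-06
  1.24734997e+00 -1.91688255e+00]
```

View pics/s6.png

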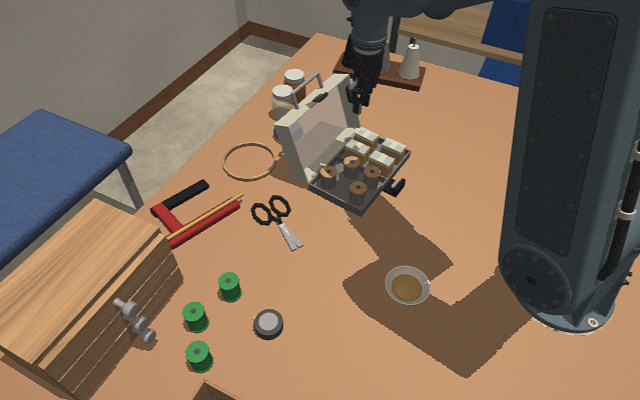

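All eight items stand in their wells and the hood is back on its stop (handle at px 310,85). Back to the bar, turning +90° to stay in joint range.

```bash
python3 -m handwheel '[[[-0.2,0,0,-4,0,0,10],[-0.2,0,0,-8,0,0,20],[-0.2,0,0,-11,0,0,30],[-0.2,-3,1,-11,0,0,40],[-0.2,-6,1.5,-11,0,0,50],[-0.2,-9,2,-11,0,0,60],[-0.2,-12,3,-11,0,0,70],[-0.2,-14.8,3.6,-11,0,0,80],[-0.2,-14.8,3.6,-11,0,0,90],[-0.2,-14.8,3.6,-11,0,0,90]]]'; python3 -m handwheel '[[[-0.2,0,0,0,0,0,0],[-0.2,0,0,0,0,0,0]]]';python3 -c "
from h import *
print(rel(.7305,-.1512,.170,-7.6))
c=cam('wrist');P=cloud(c);z=P[...,2];f=c['frame'].astype(int);s=f.max(-1)-f.min(-1)
m=(s<40)&(f.max(-1)>60)&(z>.2)&(z<.235)&(abs(P[...,0]-.73)<.04)&(abs(P[...,1]+.15)<.07)
print(m.sum())
for y in(-.19,-.17,-.13,-.11):
    q=P[m&(abs(P[...,1]-y)<.006)]
    if len(q):print(y,np.percentile(q,[5,50,95],axis=0).round(4).tolist())"
```

```text
time_s: 40.48
eef_pos: [0.7276, -0.1502, 0.247]
eef_rot: [-0.002, 0.752, 0.659, -0.001]
wrist_force: [0.2, -0.9, 0.7]
opening: 0.4
grasp_force: 0.0
time_s: 40.72
eef_pos: [0.7278, -0.1506, 0.2496]
eef_rot: [-0.0, 0.752, 0.659, -0.0]
wrist_force: [0.5, 0.8, 0.6]
opening: 0.402
grasp_force: 0.0
([-0.0, 0.3, 8.0], [-0.0, -0.0, 0.1])
2142
-0.19 [[0.719, -0.1955, 0.2177], [0.7232, -0.1899, 0.2201], [0.7274, -0.1846, 0.2213]]
-0.17 [[0.7217, -0.1753, 0.2175], [0.7261, -0.17, 0.2201], [0.7306, -0.1644, 0.2213]]
-0.13 [[0.727, -0.1352, 0.2172], [0.7316, -0.1299, 0.2201], [0.7362, -0.1246, 0.2213]]
-0.11 [[0.7297, -0.1153, 0.2174], [0.7341, -0.11, 0.22], [0.7387, -0.1047, 0.2214]]
```

```bash
python3 -m handwheel '[[[-0.2,0,0.1,4,0,0,0],[-0.2,0,0.1,8.2,0,0,0],[-0.2,0,0.1,8.2,0,0,0],[-1,0,0.1,8.2,0,0,0],[-1,0,0.1,8.2,0,0,0],[-1,0,0.1,8.2,0,0,0],[-1,0,0.1,8.2,0,0,0]]]'; python3 -c "
from h import *
T=tool(); b0=bar(1.9)
for th in list(np.linspace(1.9,.92,9)[1:])+list(np.linspace(.92,.13,9)[1:]):
    p=bar(th)-b0; r=(bar(th)-np.r_[HINGE,.0245]); p+=.0*r
    print(round(th,2),(T[:3,:3].T@p*100).round(1).tolist())"
```

```text
time_s: 41.65
eef_pos: [0.7301, -0.1511, 0.1708]
eef_rot: [0.002, 0.752, 0.659, 0.001]
wrist_force: [-3.5, 0.4, 6.2]
opening: 0.086
grasp_force: 58.9
1.78 [-0.0, -2.4, -1.1]
1.66 [-0.0, -5.0, -1.9]
1.53 [-0.0, -7.6, -2.4]
1.41 [-0.0, -10.2, -2.6]
1.29 [-0.0, -12.9, -2.5]
1.16 [-0.0, -15.5, -2.0]
1.04 [-0.0, -18.1, -1.2]
0.92 [0.0, -20.5, -0.1]
0.82 [0.0, -22.4, 1.0]
0.72 [0.0, -24.1, 2.2]
0.62 [0.0, -25.7, 3.7]
0.52 [0.0, -27.2, 5.3]
0.43 [0.0, -28.4, 7.0]
0.33 [0.0, -29.6, 8.8]
0.23 [0.0, -30.5, 10.8]
0.13 [0.0, -31.2, 12.8]
```

```bash
python3 -m handwheel '[[[-1,0,-2.4,-1.2,0,0,0],[-1,0,-5,-2.1,0,0,0],[-1,0,-7.6,-2.7,0,0,0],[-1,0,-10.2,-2.9,0,0,0],[-1,0,-12.9,-2.8,0,0,0],[-1,0,-15.5,-2.3,0,0,0],[-1,0,-18.2,-1.5,0,0,0],[-1,0,-20.6,-0.4,0,0,0],[-1,0,-20.6,-0.4,0,0,0]]]'; python3 -c "
from h import *
print(hood('scene'),hood())"
```

```text
time_s: 42.78
eef_pos: [0.5242, -0.1231, 0.1735]
eef_rot: [0.001, 0.752, 0.659, 0.0]
wrist_force: [-5.0, 2.8, 8.3]
opening: 0.091
grasp_force: 60.4
(np.int64(3113), np.float64(0.925)) (np.int64(550), np.float64(0.895))
```

```bash
python3 -m handwheel '[[[-1,0,-1.9,1,0,0,0],[-1,0,-3.6,2.2,0,0,0],[-1,0,-5.2,3.7,0,0,0],[-1,0,-6.7,5.3,0,0,0],[-1,0,-8,7,0,0,0],[-1,0,-9.1,8.8,0,0,0],[-1,0,-10,10.8,0,0,0],[-1,0,-10.6,12.8,0,0,0],[-1,0,-10.6,12.8,0,0,0]]]'; python3 -c "
from h import *
print(hood('scene'),hood())"
```

```text
time_s: 44.0
eef_pos: [0.42, -0.1091, 0.0435]
eef_rot: [-0.0, 0.753, 0.659, 0.0]
wrist_force: [0.5, 2.8, -1.9]
opening: 0.088
grasp_force: 60.2
(np.int64(3405), np.float64(0.125)) (np.int64(2892), np.float64(0.12))
```

```bash
python3 -m handwheel '[[[-0.2,0,0,0,0,0,0],[-0.2,0,0,0,0,0,0],[-0.2,0,0,0,0,0,0],[-0.2,0,0,-4,0,0,0],[-0.2,0,0,-8,0,0,0],[-1,0,0,-8,0,0,0],[-1,0,0,-8,0,0,0],[-1,0,0,-8,0,0,0]]]'; python3 -c "
from h import *
p=HINGE-.153*CX; print(p,rel(*p,.075,-7.6),hood('scene'))"
```

```text
time_s: 45.1
eef_pos: [0.4189, -0.1088, 0.1224]
eef_rot: [-0.001, 0.752, 0.659, -0.0]
wrist_force: [-0.1, 0.2, -0.4]
opening: 0.0
grasp_force: 0.0
[ 0.47584402 -0.11646477] ([-0.0, 5.8, 4.7], [-0.1, -0.1, -0.0]) (np.int64(3376), np.float64(0.13))
```

```bash
python3 -m handwheel '[[[-1,0,3,0,0,0,0],[-1,0,5.8,0,0,0,0],[-1,0,5.8,0,0,0,0],[-1,0,5.8,4.7,0,0,0],[-1,0,5.8,6,0,0,0],[-1,0,5.8,6.8,0,0,0],[-1,0,5.8,7.4,0,0,0],[-1,0,5.8,7.8,0,0,0],[-1,0,5.8,7.8,0,0,0]]]'; python3 -c "
from h import *
print(hood('scene'),hood())"
```

```text
time_s: 46.28
eef_pos: [0.4778, -0.1173, 0.0462]
eef_rot: [0.0, 0.752, 0.659, 0.0]
wrist_force: [0.5, -0.3, 0.4]
opening: 0.002
grasp_force: 0.0
(np.int64(2968), np.float64(0.005)) (np.int64(2474), np.float64(0.0))
```

```bash
python3 -m handwheel '[[[-1,0,0,0.3,0,0,0],[-1,0,0,0.6,0,0,0],[-1,0,0,0.8,0,0,0],[-1,0,0,0.8,0,0,0]]]'
```

```text
time_s: 46.88
eef_pos: [0.4783, -0.1175, 0.045]
eef_rot: [0.0, 0.752, 0.659, -0.0]
wrist_force: [-28.0, 10.2, 71.3]
opening: 0.003
grasp_force: 35.7
```

A hard stop at 71 N means it is fully shut. Back off and check.

```bash
python3 -m handwheel '[[[-1,0,0,-1,0,0,0],[-1,0,0,-6,0,0,0],[-1,0,0,-12,0,0,0],[-1,0,0,-17,0,0,0],[-1,0,0,-17,0,0,0],[-1,0,0,-17,0,0,0]]]'; python3 -c "
from h import *
print(hood('scene'),hood())
c=cam('side');cv2.imwrite('pics/s7.png',cv2.resize(c['frame'][100:260,250:450],None,fx=3,fy=3))"
```

```text
time_s: 47.62
eef_pos: [0.4772, -0.1169, 0.2073]
eef_rot: [-0.0, 0.752, 0.659, -0.0]
wrist_force: [0.6, -0.1, -2.6]
opening: -0.002
grasp_force: 0.0
(np.int64(3111), np.float64(0.005)) (np.int64(3462), np.float64(0.0))
```

View pics/s7.png

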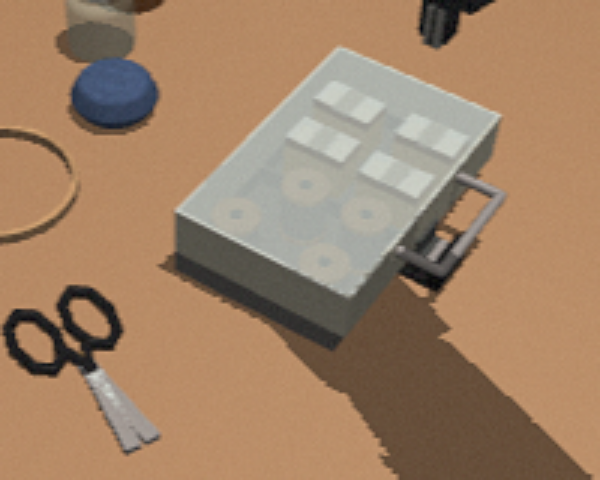

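The hood is shut flush, with four reels (e.g. 305,185) and four boxes (e.g. 350,103) inside.

```bash
python3 -c "
from bench import ctrl
print(ctrl.hand_in())"
```

```text
the job is handed in; nothing more can be done
None
```

I opened the hood to its stop, put all three stray reels and three stray bead boxes in the wells of their kind, and pressed the hood shut (it reads about 0 rad in both cameras); the job is handed in at about 48 s, with no verdict returned.

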